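Lay the notched blade on the bench scraper's pin

ROBOT

A 6-joint arm with a two-finger parallel gripper is mounted at the origin on a cart in front of the work surface, level with it; the furniture and walls round the work are solid. World frame = base frame: x ahead of the robot, y to its left, z up, the work surface at z = 0. Lengths are in m, angles in degrees, forces in N, time in s.
With the tool pointing down it reaches from about 0.4 to 0.825 m from the base axis. Payload 7 kg.
Tool frame: the origin (TCP) lies midway between the tips of the shut fingers; the grasp point (between the pads) lies 19 mm behind it (ctrl.hold_point_z is the distance from the TCP to the grasp point, in m); z points along the fingers, y is the line along which they close (so a half turn about z gives the same grasp; the last joint's range is limited). The gripper opens to 88 mm and grips with 3 to 60 N. Pads are 19 mm wide; open, the fingers measure 130 mm over their backs; the gripper's body (78 mm by 193 mm) begins 47 mm behind the grasp point.
Start: joints at [16.507, 20.546, 0.682, 0, -70.136, -16.507], TCP at [0.675, -0, 0.227] pointing down, gripper open.
Joint ranges: [-176.03, 176.03], [-82.01, 121.73], [-58.28, 71.71], [-173.87, 95.51], [-174.79, -0.11], [-173.66, 173.66]. Speed limits (degrees/s): [136.94, 136.94, 172.46, 180, 180, 180].

INTERFACE

Orientations are given as [roll, pitch, yaw] about the fixed x, y, z axes, in that order (R = Rz(yaw) Ry(pitch) Rx(roll)).
In Python, from plant import ctrl gives the robot as it stands.
- The arm moves only by the tool apply_moves, never from a script. Its argument "deltas" is a list of rows, each an object with "fingers": the finger opening in mm, from 0 to 87.6; "delta_pos": the shift along the tool's x, y, z in mm, a list of three; "angular": the turn, a rotation vector about the tool's x, y, z in degrees, a list of three. A call has 1 to 10 rows; each row is the pose to reach, as a shift and turn from the pose commanded when the call began, along the tool's axes at that moment; what a row does not reach only later rows make up. A row lasts 1/10 s, in which the tool goes at most 50 mm and 8.59 degrees, less where a joint would pass 70% of its speed; a pose out of reach is approached as far as the arm can. A call with a gripper value outside its range is refused whole. The fingers move at their own pace and stop on an object; the grip force is fixed at half the most. Time passes only in rows, so rows that repeat a pose let the fingers close. It gives the time, the measured TCP pose, the force, the opening and the grip force at its end, in the units of the state.
- ctrl.get_obs(): the state, without advancing time (a new reading comes with each control period).
- ctrl.snapshot(name): name is "scene" or "side" or "wrist"; returns the picture (400x640x3 uint8, red, green, blue); there is no depth.
- ctrl.camera_params(name): a dict with "fx", "fy", "cx", "cy" (pixels), "cam_to_world" (4x4, takes a point from camera to world coordinates); the wrist camera has in their place "mount" (4x4, takes a point from camera to tool coordinates, whose origin is the TCP and whose axes are the flange's). Camera axes: x right, y up, looking along -z (the intrinsics and any distortion apply to the point x, -y, -z); pixel columns grow to the right and rows downward; lengths in m; the calibration is good to about 2 mm. A picture is of the moment at which its call begins: read the wrist's pose just before it. camera_params takes no time and is no camera call.
- ctrl.close_job(): hands the job in; it is judged then, once.
The state is a dict: "clock": time; "joint_pos": joint angles; "qvel": joint speeds; "tau": joint torques, N m; "tool_pos": TCP position; "orientation": TCP orientation; "force": force on the tool from outside, world axes, zero at the start; "moment": the same for the moment, N m; "opening": finger opening in m; "gripper_force": force on a finger pad.
Only numpy, scipy, OpenCV 4.12 (cv2) and the standard library are available. Lean on these libraries where they do the work, as an engineer would, in place of code of your own. Each camera call takes 0.05 s, during which the arm holds its last target. There are 200 camera calls.

TASK

Fit the notched blade to the bench scraper that takes stickers off the stoneware: lay it flush on the sloping bed with its notch down over the locating pin, its length along the bed and its cutting edge at the lower end, and let go. Do not slam or force it, and leave the un-notched blade and everything else where they are.

Things in the scene. Friction and masses are not known exactly. Their poses are not given: they have to be found in the camera images.
- blade: The notched scraper blade: flat dark steel plate 130 mm long (own x), 52 wide (own y), 6 thick, about 0.2 kg, flat on the worktop at the start. Origin: centre of its underside; z out of its upper face. The last 12 mm at the -x end are the bright ground cutting edge (3 mm thick, underside flat). Its notch is a cut-out right through the plate: see blade_notch.
- blade_notch (a point): Centre of the blade's notch, level with its underside: 18 mm from the blade's origin towards +x, on the centre line. The notch is a rectangular cut-out, 14.5 mm long (blade x) by 13 mm wide (y), closed all round.
- blade_edge (a point): Middle of the notched blade's cutting edge: 65 mm from its origin along -x.
- plain_blade: The other blade: same size, thickness and ground edge, but no notch. Same origin and axes. It does not fit the holder; leave it where it lies.
- bed: Sloping bed of the bench scraper, the holder: flat bar 120 mm long, 34 wide, on a fixed dark stand (base 150x74x12 mm), narrower than the blade, so fingers at the blade's sides pass beside it. Origin: centre of its upper face, 80 mm above the worktop. x runs up the slope along the centre line (30 degrees above level), y across, z square out of the face. The slope faces the robot.
- pin_slot (a point): Middle of the pin's adjusting slot on the bed's face: 16 mm from the bed's origin towards +x. One round pin (9 mm diameter, 7 mm tall, along bed z, unyielding) is clamped on the centre line within 16 mm of here up or down the slope; its place varies and is not reported: find it by eye or touch. A blade riding on the pin sits up to 7 mm high or tipped.
- tape_roll: Bystander, to be left alone: roll of brown parcel tape lying flat, 96 mm across, 48 mm tall. Origin: centre of its underside.
- pen: Bystander, to be left alone: pen lying on the worktop, 145 mm long. Origin: centre of its underside.
- tag_stack: Bystander, to be left alone: banded stack of brown price tags, 36x48x12 mm. Origin: centre of its underside.
- cup_teal: Bystander, to be left alone: teal and brown stoneware cup, 64 mm across, 63 mm tall. Origin: centre of its underside.
- bowl_clay: Bystander, to be left alone: small clay-red bowl, 71 mm across, 27 mm tall. Origin: centre of its underside.
- mug_speck: Bystander, to be left alone: speckled sand mug with a handle, 63x82x59 mm. Origin: centre of its underside.
- tumbler_teal_a: Bystander, to be left alone: teal tumbler, 57 mm across, 55 mm tall. Origin: centre of its underside.

How it is judged:
By the outcome, as a careful person would: the job done as asked, in the order asked, and still so for the second after the job is handed in, with the robot touching nothing.
It also fails if it takes over 48 s, if anything falls off the work surface, if the arm or the gripper's body presses on something with over 40 N, if the wrist force passes 120 N, or if a joint passes its speed limit or range.

## Working session

There is one attempt and no reset: what is moved stays moved. The work goes in short steps, Python scripts to look and compute and a tool call to move; the robot and the scene stay as the last step left them, time stands still between calls to the robot, and variables do not carry over. Pictures are saved under pics/ and viewed, at most 13 in all, crops included, and the job is handed in when it is done.

Besides the shell and the picture viewer there is one more tool, called in YAML: its name, and indented under it one key for each argument. apply_moves: Moves the arm, as the interface text tells. Its arguments: {"type":"object","properties":{"deltas":{"type":"array"}},"required":["deltas"]}

```bash
mkdir -p pics; ls; python3 - <<'E'
from plant import ctrl
import cv2,numpy as np
for n in("scene","side","wrist"):
    p=ctrl.camera_params(n);print(n,{k:np.round(v,4).tolist() for k,v in p.items()})
    cv2.imwrite(f"pics/{n}0.png",ctrl.snapshot(n)[:,:,::-1])
print(ctrl.get_obs(), ctrl.hold_point_z)
E
```

```text
pics
scene {'fx': 431.959, 'fy': 431.959, 'cx': 322.6413, 'cy': 195.2656, 'cam_to_world': [[0.5445, 0.4737, -0.6922, -0.4565], [-0.8386, 0.3235, -0.4383, -0.6031], [0.0163, 0.8191, 0.5734, 0.8778], [0.0, 0.0, 0.0, 1.0]]}
side {'fx': 429.9097, 'fy': 429.9097, 'cx': 312.9288, 'cy': 199.5513, 'cam_to_world': [[-0.9969, 0.0347, -0.0711, 0.3984], [-0.0768, -0.6405, 0.7641, 1.0999], [-0.019, 0.7672, 0.6411, 1.0199], [0.0, 0.0, 0.0, 1.0]]}
wrist {'fx': 352.404, 'fy': 352.404, 'cx': 310.9397, 'cy': 193.5148, 'mount': [[0.0001, 0.9576, 0.2881, 0.0783], [1.0, -0.0003, 0.0006, -0.0001], [0.0007, 0.2881, -0.9576, -0.1587], [0.0, 0.0, 0.0, 1.0]]}
{'clock': 0.15, 'joint_pos': array([ 1.65066162e+01,  2.05822119e+01,  6.43547256e-01, -1.56975988e-02,
       -7.01355296e+01, -1.65065586e+01]), 'qvel': array([-0.03799009, -0.10017005,  0.15024098, -0.0120476 ,  0.02704572,
        0.06855142]), 'tau': array([ 1.39394037e-04, -5.83274567e+01,  2.93289685e+01,  7.00122759e+00,
        8.75052094e-03, -9.76538854e-05]), 'tool_pos': array([ 6.74607856e-01, -3.01508967e-05,  2.25814943e-01]), 'orientation': array([ 1.79924670e+02, -6.93214526e-03, -9.00052814e+01]), 'force': array([-0.02229476, -0.26594683,  0.39308395]), 'moment': array([-0.01971044, -0.01292338,  0.02074753]), 'gripper_force': 0.0, 'opening': 0.08752743576815475} 0.0188
```

View pics/scene0.png

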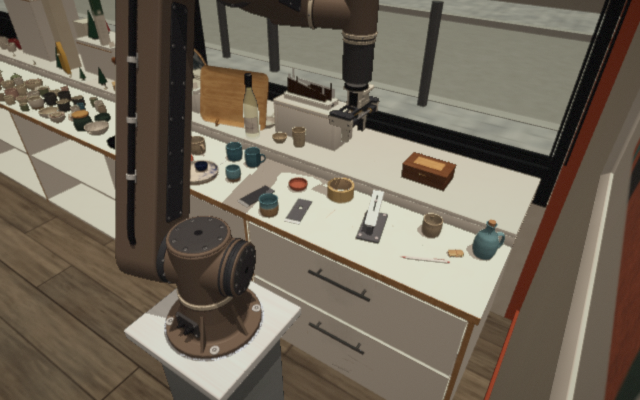

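View pics/side0.png

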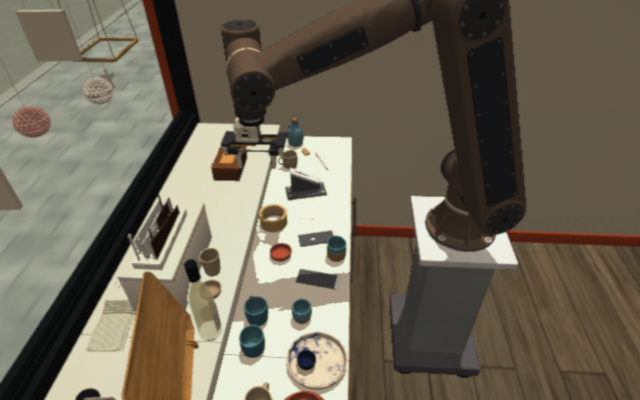

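The scene picture shows the notched blade near (299,211), the plain blade near (257,195) and the holder near (373,215). In the side picture they are near (317,239), (317,279) and (305,183).

```bash
python3 - <<'E'
import cv2,numpy as np
a=cv2.imread("pics/scene0.png")[170:250,250:410]; b=cv2.imread("pics/side0.png")[165:255,240:360]
a=cv2.resize(a,(800,400),interpolation=3)
cv2.imwrite("pics/ca.png",a)
cv2.imwrite("pics/cb.png",cv2.resize(b,(800,600),interpolation=3))
E
```

```text
(no output)
```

View pics/ca.png

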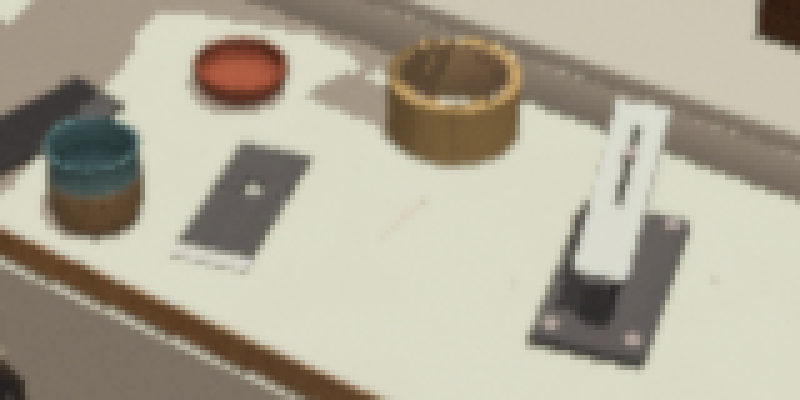

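View pics/cb.png

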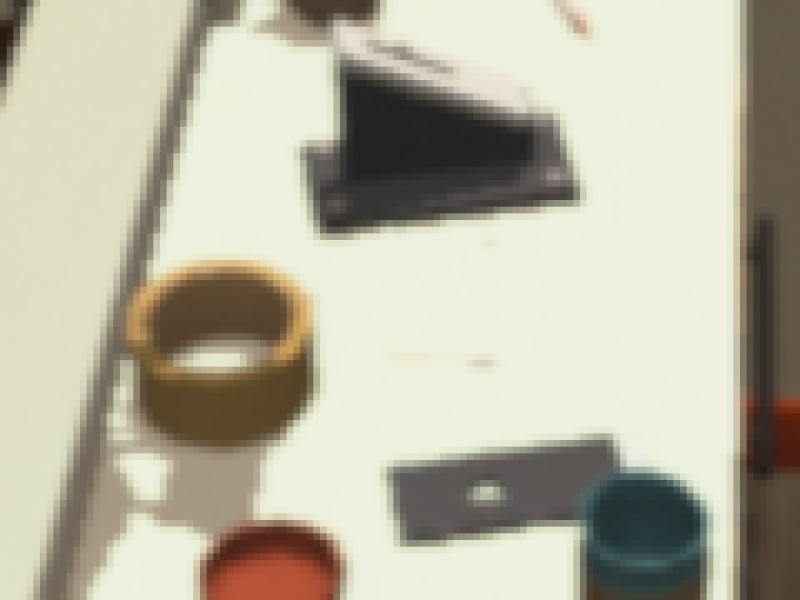

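```bash
cat > h.py <<'E'
from plant import ctrl
import numpy as np
from scipy.spatial.transform import Rotation as R
def ray(p,T,u,v):
    d=np.array([(u-p["cx"])/p["fx"],-(v-p["cy"])/p["fy"],-1.]); d=T[:3,:3]@d
    return T[:3,3],d/np.linalg.norm(d)
def tri(rs):
    A=sum(np.eye(3)-np.outer(d,d) for o,d in rs); b=sum((np.eye(3)-np.outer(d,d))@o for o,d in rs)
    x=np.linalg.solve(A,b); return x,max(np.linalg.norm(np.cross(x-o,d)) for o,d in rs)
def onplane(r,n,p0):
    o,d=r; return o+d*(np.dot(n,p0-o)/np.dot(n,d))
def toolT(obs):
    T=np.eye(4); T[:3,:3]=R.from_euler("xyz",obs["orientation"],degrees=True).as_matrix(); T[:3,3]=obs["tool_pos"]; return T
E
cat > a.py <<'E'
from h import *
S=ctrl.camera_params("scene");D=ctrl.camera_params("side")
P={"b+x+y":((240,143),(402,543)),"b+x-y":((311,157),(388,468)),"notch":((254,189),(488,492)),
"top+y":((617,100),(340,60)),"top-y":((668,108),(333,22)),"bot+y":((575,272),(530,118)),"bot-y":((635,280),(530,85))}
for k,(a,b) in P.items():
    x,e=tri([ray(S,S["cam_to_world"],250+(a[0]+.5)/5-.5,170+(a[1]+.5)/5-.5),ray(D,D["cam_to_world"],240+(b[0]+.5)*.15-.5,165+(b[1]+.5)*.15-.5)])
    print(k,x.round(4),round(e,4))
for k,a in {"edge+y":(172,256),"edge-y":(245,270)}.items():
    print(k,onplane(ray(S,S["cam_to_world"],250+(a[0]+.5)/5-.5,170+(a[1]+.5)/5-.5),np.array([0,0,1]),np.array([0,0,.003])))
E
python3 a.py
```

```text
b+x+y [0.5351 0.1276 0.0037] 0.0005
b+x-y [0.5476 0.0765 0.0046] 0.0
notch [0.4964 0.0888 0.0031] 0.0003
top+y [ 0.5909 -0.129   0.1067] 0.0003
top-y [ 0.5984 -0.161   0.1085] 0.0004
bot+y [ 0.4905 -0.1587  0.0476] 0.0008
bot-y [ 0.496 -0.193  0.049] 0.004
edge+y [0.40738174 0.09053394 0.003     ]
edge-y [0.42219327 0.04287442 0.003     ]
```

apply_moves:
  deltas:
    - {"fingers":66,"delta_pos":[20,155,-24],"angular":[0,0,74]}
    - {"fingers":66,"delta_pos":[20,155,-24],"angular":[0,0,74]}
    - {"fingers":66,"delta_pos":[20,155,-24],"angular":[0,0,74]}
    - {"fingers":66,"delta_pos":[20,155,-24],"angular":[0,0,74]}
    - {"fingers":66,"delta_pos":[20,155,-24],"angular":[0,0,74]}
    - {"fingers":66,"delta_pos":[20,155,-24],"angular":[0,0,74]}
    - {"fingers":66,"delta_pos":[20,155,-24],"angular":[0,0,74]}
    - {"fingers":66,"delta_pos":[20,155,-24],"angular":[0,0,74]}
    - {"fingers":66,"delta_pos":[20,155,-24],"angular":[0,0,74]}
    - {"fingers":66,"delta_pos":[20,155,-24],"angular":[0,0,74]}

```text
clock: 1.15
tool_pos: [0.5198, -0.02, 0.2504]
orientation: [180.0, -0.0, -164.1]
force: [1.0, 0.2, -0.9]
opening: 0.0659
gripper_force: 0.0
```

```bash
python3 - <<'E'
from h import *
import cv2
o=ctrl.get_obs(); im=ctrl.snapshot("wrist")
np.save("T1.npy",toolT(o)); cv2.imwrite("pics/w1.png",im[:,:,::-1])
print(o["tool_pos"],o["orientation"],o["joint_pos"].round(1),o["qvel"].round(1))
E
```

```text
[ 0.51979458 -0.02001543  0.25042029] [ 1.79992549e+02 -1.63446108e-02 -1.64073997e+02] [ 19.4   5.  -16.5  -0.  -68.6 -93.5] [0.  0.  0.1 0.  0.1 6.4]
```

View pics/w1.png

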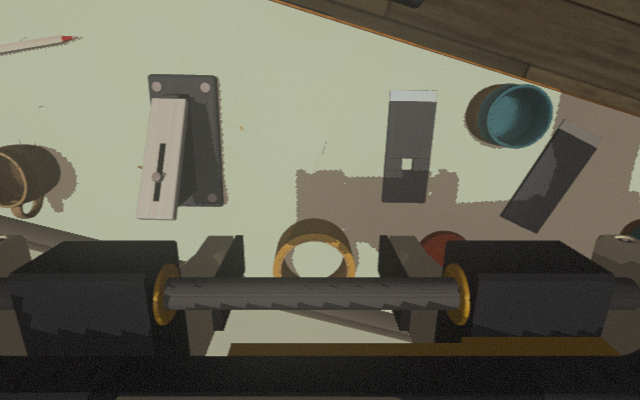

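The wrist view shows the holder at left with the pin near (157,176), and the notched blade with corners near (390,91), (436,92), (425,202) and (382,201) and the notch near (407,164). An enlarged crop will give closer readings.

```bash
python3 - <<'E'
import cv2,numpy as np
a=cv2.imread("pics/w1.png")
l=cv2.resize(a[80:230,125:225],(400,600),interpolation=3);r=cv2.resize(a[80:230,360:460],(400,600),interpolation=3)
cv2.imwrite("pics/c1.png",np.hstack([l,r]))
E
```

```text
(no output)
```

View pics/c1.png

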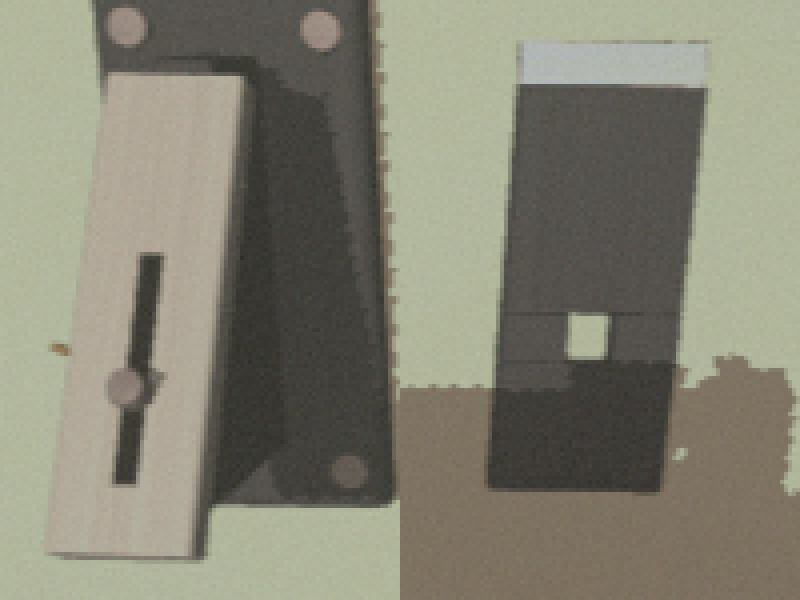

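```bash
cat > b.py <<'E'
from h import *
from scipy.optimize import least_squares as LS
W=ctrl.camera_params("wrist");M=np.load("T1.npy")@W["mount"]
def proj(X):
    c=np.linalg.inv(M)@np.append(X,1); return np.array([W["cx"]+W["fx"]*c[0]/-c[2],W["cy"]-W["fy"]*c[1]/-c[2]])
def px(u,v,ox): return np.array([ox+(u+.5)/4-.5,80+(v+.5)/4-.5])
bed={(-60,17,0):(244,76),(-60,-17,0):(107,72),(60,17,0):(192,558),(60,-17,0):(48,553)}
bl={(-65,26,3):(707,43),(-65,-26,3):(518,42),(65,26,6):(660,491),(65,-26,6):(488,488)}
def fit(pts,ox,pitch,x0):
    f=lambda p:np.concatenate([proj(p[:3]+R.from_euler("xyz",[0,pitch,p[3]],degrees=True).apply(np.array(k)/1000))-px(*v,ox) for k,v in pts.items()])
    s=LS(f,x0,x_scale=[.01,.01,.01,1]); return s.x,s.fun.round(1)
b,e=fit(bed,125,-30,[.54,-.16,.08,17]);print("bed",b.round(4),e)
l,e=fit(bl,260,0,[.478,.084,0,15.6]);print("blade",l.round(4),e)
Rb=R.from_euler("xyz",[0,-30,b[3]],degrees=True).as_matrix()
def onbed(uv,h,ox=125):
    r=ray(W,M,*px(*uv,ox)); return (Rb.T@(onplane(r,Rb[:,2],b[:3]+Rb[:,2]*h)-b[:3])*1000).round(1)
print("pin",onbed((125,388),.007),"slot ends",onbed((151,255),0),onbed((125,485),0))
Rl=R.from_euler("z",l[3],degrees=True).as_matrix()
r=ray(W,M,*px(588,336,260));print("notch",Rl.T@(onplane(r,np.array([0,0,1.]),l[:3]+[0,0,.003])-l[:3]))
p=ray(W,M,516,117);print("cup",onplane(p,np.array([0,0,1.]),np.array([0,0,.06])))
E
python3 b.py
```

```text
bed [ 0.5437 -0.1607  0.0784 15.015 ] [ 0.2 -0.1 -0.   0.4  0.6 -0.5 -0.8  0.2]
blade [ 4.7950e-01  8.5100e-02 -2.4000e-03  1.5227e+01] [-0.3  0.1  0.3 -0.2 -0.  -0.   0.1  0.2]
pin [22.5 -0.2  7. ] slot ends [-12.6  -0.9   0. ] [43.7 -0.7  0. ]
notch [0.01820959 0.00074501 0.003     ]
cup [0.41679051 0.15738384 0.06      ]
```

The bed fit gives height 78 mm (80 stated), the blade lies at about z=0, the pin is at bed x ≈ 22.5 mm (slot middle 15.5, 16 stated), and the notch is 18.2 mm from the blade origin. All of these agree with the text. Next I grasp 5 mm to the +x side of the blade's origin.

apply_moves:
  deltas:
    - {"fingers":70,"delta_pos":[2,45,0],"angular":[0,0,0.7]}
    - {"fingers":70,"delta_pos":[5,90,20],"angular":[0,0,0.7]}
    - {"fingers":70,"delta_pos":[5,112,60],"angular":[0,0,0.7]}
    - {"fingers":70,"delta_pos":[5,112,105],"angular":[0,0,0.7]}
    - {"fingers":70,"delta_pos":[5,112,150],"angular":[0,0,0.7]}
    - {"fingers":70,"delta_pos":[5,112,190],"angular":[0,0,0.7]}
    - {"fingers":70,"delta_pos":[5,112,215],"angular":[0,0,0.7]}
    - {"fingers":70,"delta_pos":[5,112,230],"angular":[0,0,0.7]}
    - {"fingers":70,"delta_pos":[5,112,235],"angular":[0,0,0.7]}
    - {"fingers":70,"delta_pos":[5,112,235],"angular":[0,0,0.7]}

```text
clock: 2.2
tool_pos: [0.4841, 0.0861, 0.0151]
orientation: [-180.0, -0.1, -164.6]
force: [0.7, -0.4, -0.2]
opening: 0.07
gripper_force: 0.0
```

```bash
python3 - <<'E'
from h import *
import cv2
o=ctrl.get_obs(); im=ctrl.snapshot("wrist")
cv2.imwrite("pics/w2.png",im[:,:,::-1]); np.save("T2.npy",toolT(o))
print(o["tool_pos"],o["orientation"])
E
```

```text
[0.4841028  0.08610334 0.01513353] [-1.79972950e+02 -7.41567943e-02 -1.64604074e+02]
```

View pics/w2.png

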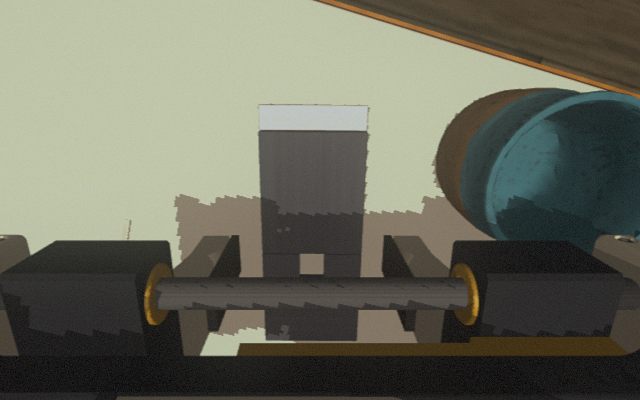

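The fingers at columns 240 and 383 straddle the blade, with its edge at row 105 and the notch at (312,263), and they clear the cup. I go down and close.

apply_moves:
  deltas:
    - {"fingers":70,"delta_pos":[0,0,7],"angular":[0,0,0]}
    - {"fingers":70,"delta_pos":[0,0,13.5],"angular":[0,0,0]}
    - {"fingers":70,"delta_pos":[0,0,13.5],"angular":[0,0,0]}
    - {"fingers":46,"delta_pos":[0,0,13.5],"angular":[0,0,0]}
    - {"fingers":46,"delta_pos":[0,0,13.5],"angular":[0,0,0]}
    - {"fingers":46,"delta_pos":[0,0,13.5],"angular":[0,0,0]}
    - {"fingers":46,"delta_pos":[0,0,13.5],"angular":[0,0,0]}
    - {"fingers":46,"delta_pos":[0,0,13.5],"angular":[0,0,0]}
    - {"fingers":46,"delta_pos":[0,0,13.5],"angular":[0,0,0]}

```text
clock: 3.15
tool_pos: [0.4844, 0.0864, 0.0022]
orientation: [180.0, 0.0, -164.7]
force: [-0.4, -0.3, 2.3]
opening: 0.0513
gripper_force: 30.0
```

```bash
cat > d.py <<'E'
from h import *
import sys
h=float(sys.argv[1])  # blade underside height above bed
yaw=15.0; b=np.array([.5437,-.1607,.080]); Rb=R.from_euler("xyz",[0,-30,yaw],degrees=True).as_matrix()
T=toolT(ctrl.get_obs()); G=np.column_stack([-Rb[:,0],Rb[:,1],-Rb[:,2]])
t=b+Rb@np.array([9.9,0,2.0+h])/1000
print("target",t,"dpos",(T[:3,:3].T@(t-T[:3,3])*1000).round(1),"rot",R.from_matrix(T[:3,:3].T@G).as_rotvec(degrees=True).round(2))
E
python3 d.py 35
```

```text
target [ 0.53411188 -0.16326913  0.11699294] dpos [  17.9 -253.9 -114.8] rot [  0.08 -29.98   0.29]
```

apply_moves:
  deltas:
    - {"fingers":46,"delta_pos":[0,0,-15],"angular":[0,0,0]}
    - {"fingers":46,"delta_pos":[0,0,-45],"angular":[0,0,0]}
    - {"fingers":46,"delta_pos":[0,0,-85],"angular":[0,-3,0]}
    - {"fingers":46,"delta_pos":[3,-25,-120],"angular":[0,-7,0]}
    - {"fingers":46,"delta_pos":[6,-60,-140],"angular":[0,-12,0]}
    - {"fingers":46,"delta_pos":[9,-100,-145],"angular":[0,-17,0]}
    - {"fingers":46,"delta_pos":[12,-140,-145],"angular":[0,-22,0]}
    - {"fingers":46,"delta_pos":[15,-180,-145],"angular":[0,-27,0]}
    - {"fingers":46,"delta_pos":[18,-220,-140],"angular":[0,-30,0.3]}
    - {"fingers":46,"delta_pos":[18,-245,-130],"angular":[0,-30,0.3]}

```text
clock: 4.15
tool_pos: [0.5294, -0.1512, 0.1336]
orientation: [179.9, 30.0, -165.0]
force: [1.2, 0.4, -1.9]
opening: 0.051
gripper_force: 30.0
```

```bash
python3 d.py 15
```

```text
target [ 0.54377114 -0.16068094  0.09967243] dpos [  7.1 -13.   35.1] rot [ 0.1  -0.04 -0.02]
```

apply_moves:
  deltas:
    - {"fingers":46,"delta_pos":[3,-9,10],"angular":[0,0,0]}
    - {"fingers":46,"delta_pos":[3,-9,10],"angular":[0,0,0]}
    - {"fingers":46,"delta_pos":[3,-9,10],"angular":[0,0,0]}

```text
clock: 4.45
tool_pos: [0.534, -0.1588, 0.1222]
orientation: [179.8, 29.7, -165.1]
force: [-0.4, -0.5, -2.5]
opening: 0.051
gripper_force: 30.0
```

```bash
python3 d.py 15; python3 - <<'E'
from h import *
import cv2
o=ctrl.get_obs(); im=ctrl.snapshot("wrist")
cv2.imwrite("pics/w3.png",cv2.resize(im[60:340,130:500],(740,560),interpolation=cv2.INTER_CUBIC)[:,:,::-1]); np.save("T3.npy",toolT(o))
print(o["tool_pos"],o["orientation"],o["force"])
cv2.imwrite("pics/s3.png",ctrl.snapshot("side")[:,:,::-1])
E
```

```text
target [ 0.54377114 -0.16068094  0.09967243] dpos [ 3.4 -4.4 24. ] rot [ 0.12 -0.32 -0.13]
[ 0.53401133 -0.15877525  0.1222079 ] [ 179.80727956   29.6793239  -165.14769239] [-0.36547786 -0.46956001 -2.47896662]
```

View pics/w3.png

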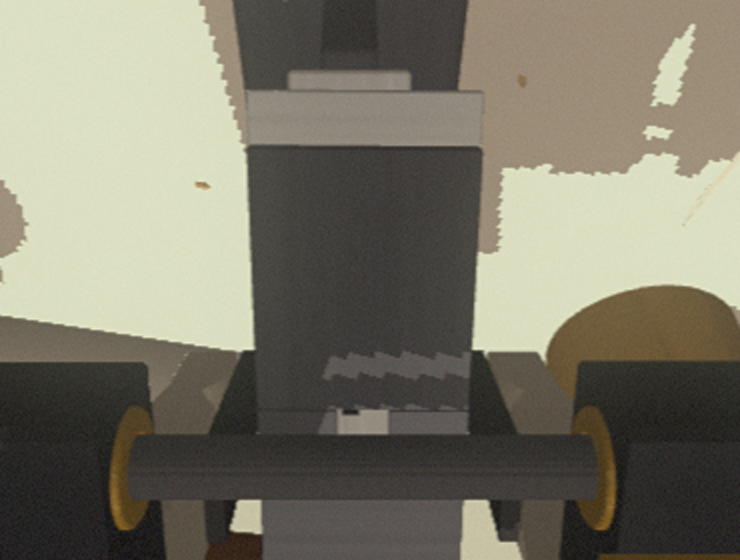

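The blade is held square, with its edge at crop row 91 and centre column 364. The bed's lower end is at column 349, about 4 mm to the left, which agrees with the computed −4.4 mm. The bed face and slot show through the notch. I correct sideways and go lower, staying above the pin.

apply_moves:
  deltas:
    - {"fingers":46,"delta_pos":[2,-4,6],"angular":[0,-0.3,0]}
    - {"fingers":46,"delta_pos":[3.4,-4.2,14],"angular":[0,-0.3,0]}
    - {"fingers":46,"delta_pos":[3.4,-4.2,22],"angular":[0,-0.3,0]}
    - {"fingers":46,"delta_pos":[3.4,-4.2,26],"angular":[0,-0.3,0]}
    - {"fingers":46,"delta_pos":[3.4,-4.2,27],"angular":[0,-0.3,0]}
    - {"fingers":46,"delta_pos":[3.4,-4.2,27],"angular":[0,-0.3,0]}
    - {"fingers":46,"delta_pos":[3.4,-4.2,27],"angular":[0,-0.3,0]}
    - {"fingers":46,"delta_pos":[3.4,-4.2,27],"angular":[0,-0.3,0]}

```text
clock: 5.35
tool_pos: [0.5461, -0.1599, 0.0982]
orientation: [179.9, 30.1, -165.0]
force: [-0.6, 0.9, -2.0]
opening: 0.0508
gripper_force: 30.0
```

```bash
python3 d.py 9; python3 - <<'E'
from h import *
import cv2
o=ctrl.get_obs(); im=ctrl.snapshot("wrist")
a=cv2.resize(im[80:130,240:390],(750,250),interpolation=cv2.INTER_CUBIC)
b=cv2.resize(im[245:285,270:360],(750,333),interpolation=cv2.INTER_CUBIC)
cv2.imwrite("pics/w4.png",np.vstack([a,b])[:,:,::-1])
print(o["tool_pos"],o["orientation"],o["force"])
E
```

```text
target [ 0.54666892 -0.15990448  0.09447628] dpos [ 1.4 -0.2  3.5] rot [ 0.09  0.12 -0.03]
[ 0.54612665 -0.15989334  0.0981748 ] [ 179.88550411   30.11613337 -165.03943004] [-0.58106515  0.8757578  -2.02865892]
```

View pics/w4.png

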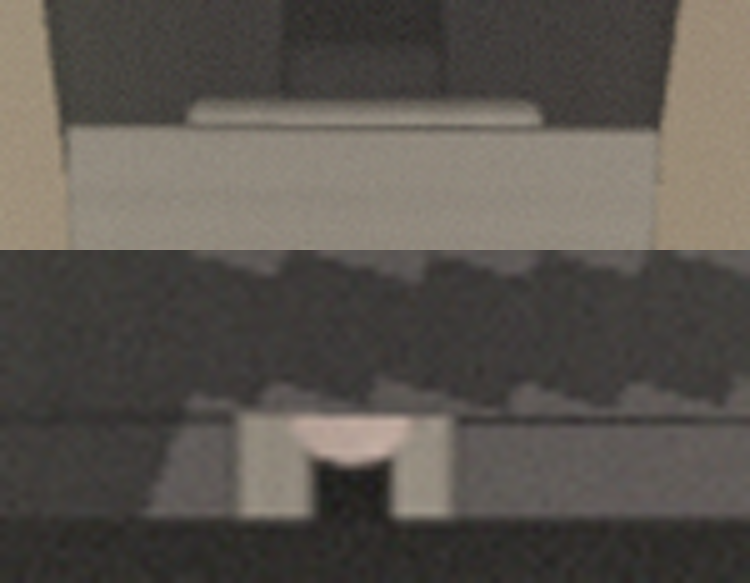

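```bash
python3 - <<'E'
from h import *
W=ctrl.camera_params("wrist");M=W["mount"]
n=np.array([0,0,1.])
f=lambda u,v,z:(onplane(ray(W,M,u,v),n,np.array([0,0,z]))*1000).round(2)
e=lambda u,v:(270+(u+.5)/8.333-.5,245+(v-250+.5)/8.333-.5)
print("notch -x rim",f(*e(344,413),-.004),"L",f(*e(237,415),-.004),"R",f(*e(452,415),-.004))
for z in(.006,.0075,.009):print("pin far edge",z,f(*e(350,464),z))
g=lambda u,v:(240+(u+.5)/5-.5,80+(v+.5)/5-.5)
print("edge tip",f(*g(68,126),-.001),f(*g(657,129),-.001)) 
for z in(.0125,.0145):print("bed end face",f(*g(187,110),z),f(*g(543,110),z), f(*g(365,100),z))
E
```

```text
notch -x rim [-4.91 -0.33 -4.  ] L [-5.04 -6.59 -4.  ] R [-5.04  5.99 -4.  ]
pin far edge 0.006 [-13.8    0.05   6.  ]
pin far edge 0.0075 [-14.63   0.05   7.5 ]
pin far edge 0.009 [-15.47   0.05   9.  ]
edge tip [ 70.37 -25.36  -1.  ] [70.13 25.79 -1.  ]
bed end face [ 71.21 -16.25  12.5 ] [71.22 17.22 12.5 ] [72.12  0.49 12.5 ]
bed end face [ 71.14 -16.44  14.5 ] [71.14 17.43 14.5 ] [72.06  0.5  14.5 ]
```

Through the notch the pin's far edge shows at crop (350,463), with the notch spanning columns 237–452. Pin and bed end both call for about +2.4 mm in tool x and +0.3 mm in y. I shift by that and lower until the pin just enters.

apply_moves:
  deltas:
    - {"fingers":46,"delta_pos":[2.4,0.3,0],"angular":[0,0,0]}
    - {"fingers":46,"delta_pos":[2.4,0.3,1],"angular":[0,0,0]}
    - {"fingers":46,"delta_pos":[2.4,0.3,2.5],"angular":[0,0,0]}
    - {"fingers":46,"delta_pos":[2.4,0.3,4],"angular":[0,0,0]}
    - {"fingers":46,"delta_pos":[2.4,0.3,5.5],"angular":[0,0,0]}
    - {"fingers":46,"delta_pos":[2.4,0.3,7],"angular":[0,0,0]}
    - {"fingers":46,"delta_pos":[2.4,0.3,7],"angular":[0,0,0]}
    - {"fingers":46,"delta_pos":[2.4,0.3,7],"angular":[0,0,0]}

```text
clock: 6.2
tool_pos: [0.5474, -0.1591, 0.0906]
orientation: [179.9, 30.1, -165.0]
force: [0.6, 0.2, -2.1]
opening: 0.0512
gripper_force: 30.0
```

```bash
python3 d.py 0; python3 - <<'E'
from h import *
import cv2
o=ctrl.get_obs(); im=ctrl.snapshot("wrist")
a=cv2.resize(im[80:130,240:390],(750,250),interpolation=cv2.INTER_CUBIC)
b=cv2.resize(im[245:285,270:360],(750,333),interpolation=cv2.INTER_CUBIC)
cv2.imwrite("pics/w5.png",np.vstack([a,b])[:,:,::-1])
print(o["tool_pos"],o["orientation"],o["force"],o["moment"])
E
```

```text
target [ 0.55101559 -0.15873979  0.08668205] dpos [-1.2 -0.5  5.2] rot [ 0.11  0.09 -0.03]
[ 0.5474138  -0.1591471   0.09055968] [ 179.87181927   30.08862511 -165.04047036] [ 0.58072556  0.20171799 -2.08221846] [-0.56743721  1.89462528 -0.06936114]
```

View pics/w5.png

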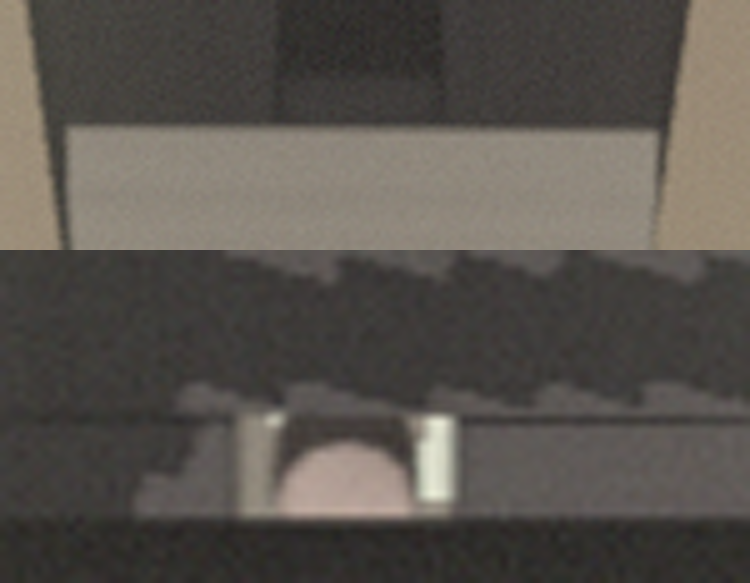

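The pin now sits inside the notch: its top is centred at column 344 against notch centre 346, with its near edge at row 441. That puts the pin centre near tool x −13.4, so I make a small −0.6 mm correction and ease down.

apply_moves:
  deltas:
    - {"fingers":46,"delta_pos":[-0.6,0,0.5],"angular":[0,0,0]}
    - {"fingers":46,"delta_pos":[-0.6,0,1.5],"angular":[0,0,0]}
    - {"fingers":46,"delta_pos":[-0.6,0,2.5],"angular":[0,0,0]}
    - {"fingers":46,"delta_pos":[-0.6,0,3.5],"angular":[0,0,0]}
    - {"fingers":46,"delta_pos":[-0.6,0,4],"angular":[0,0,0]}
    - {"fingers":46,"delta_pos":[-0.6,0,4],"angular":[0,0,0]}

```text
clock: 6.85
tool_pos: [0.5498, -0.1585, 0.0874]
orientation: [179.9, 30.1, -165.0]
force: [0.3, -0.4, -2.1]
opening: 0.051
gripper_force: 30.0
```

```bash
python3 d.py 0
```

```text
target [ 0.55101559 -0.15873979  0.08668205] dpos [-0.6 -0.5  1.1] rot [ 0.1   0.09 -0.04]
```

apply_moves:
  deltas:
    - {"fingers":46,"delta_pos":[0,0,0.4],"angular":[0,0,0]}
    - {"fingers":46,"delta_pos":[0,0,0.8],"angular":[0,0,0]}
    - {"fingers":46,"delta_pos":[0,0,0.8],"angular":[0,0,0]}
    - {"fingers":46,"delta_pos":[0,0,0.8],"angular":[0,0,0]}

```text
clock: 7.25
tool_pos: [0.5499, -0.1585, 0.0872]
orientation: [179.9, 30.1, -165.0]
force: [-5.5, 0.1, 5.6]
opening: 0.0509
gripper_force: 30.0
```

apply_moves:
  deltas:
    - {"fingers":46,"delta_pos":[0,0,0.3],"angular":[0,0,0]}
    - {"fingers":46,"delta_pos":[0,0,0.6],"angular":[0,0,0]}
    - {"fingers":46,"delta_pos":[0,0,0.6],"angular":[0,0,0]}

```text
clock: 7.55
tool_pos: [0.55, -0.1585, 0.0871]
orientation: [179.9, 30.1, -165.0]
force: [-10.6, 0.6, 11.5]
opening: 0.0509
gripper_force: 30.0
```

The contact force is along the bed normal at the expected flush height. I ease off and open.

apply_moves:
  deltas:
    - {"fingers":46,"delta_pos":[0,0,-0.7],"angular":[0,0,0]}
    - {"fingers":46,"delta_pos":[0,0,-0.7],"angular":[0,0,0]}
    - {"fingers":54,"delta_pos":[0,0,-0.7],"angular":[0,0,0]}
    - {"fingers":60,"delta_pos":[0,0,-0.7],"angular":[0,0,0]}
    - {"fingers":68,"delta_pos":[0,0,-0.7],"angular":[0,0,0]}
    - {"fingers":72,"delta_pos":[0,0,-0.7],"angular":[0,0,0]}
    - {"fingers":72,"delta_pos":[0,0,-0.7],"angular":[0,0,0]}

```text
clock: 8.25
tool_pos: [0.5503, -0.1584, 0.0868]
orientation: [179.9, 30.1, -165.0]
force: [0.2, -1.0, -0.6]
opening: 0.0714
gripper_force: 0.0
```

apply_moves:
  deltas:
    - {"fingers":72,"delta_pos":[0,0,-10],"angular":[0,0,0]}
    - {"fingers":72,"delta_pos":[0,0,-30],"angular":[0,0,0]}
    - {"fingers":72,"delta_pos":[0,0,-60],"angular":[0,0,0]}
    - {"fingers":72,"delta_pos":[0,0,-90],"angular":[0,0,0]}
    - {"fingers":72,"delta_pos":[0,0,-110],"angular":[0,0,0]}
    - {"fingers":72,"delta_pos":[0,0,-110],"angular":[0,0,0]}
    - {"fingers":72,"delta_pos":[0,0,-110],"angular":[0,0,0]}

```text
clock: 8.95
tool_pos: [0.4968, -0.173, 0.1829]
orientation: [179.9, 30.2, -165.0]
force: [-0.6, -0.1, -0.8]
opening: 0.0719
gripper_force: 0.0
```

```bash
python3 - <<'E'
from h import *
import cv2
a=ctrl.snapshot("wrist")[60:340,130:500]; s=ctrl.snapshot("side")[160:255,240:360]
a=cv2.resize(a,(420,318),interpolation=cv2.INTER_CUBIC); s=cv2.resize(s,(380,318),interpolation=cv2.INTER_CUBIC)
cv2.imwrite("pics/w6.png",np.hstack([a,s])[:,:,::-1])
E
```

```text
(no output)
```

View pics/w6.png

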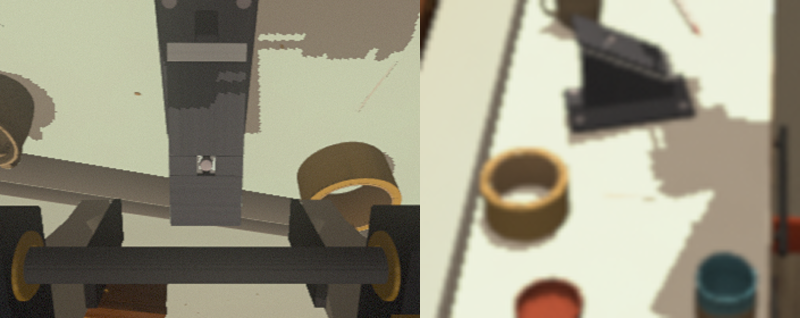

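The blade lies flush on the bed. The pin stands in the notch at (206,165), the bright edge is at the lower end at (207,52), and the gripper is clear.

```bash
python3 -c "
from plant import ctrl
print(ctrl.close_job())"
```

```text
the job is handed in; nothing more can be done
None
```

The notched blade lies flush on the sloping bed with the pin in its notch and its cutting edge at the lower end; the gripper has let go and is clear, nothing else was touched, and I handed the job in at about 9 s.

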